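Set the label gauge over a packed tub and hold it

TASK

Push the lidded tub across the table, sliding flat on the steel, until it rests against both upright posts of the label gauge. Then press the gauge's lock button fully down and draw the telescoping arm out by its hand grip until its pointer lines up with the index mark clipped to the scale. The arm is spring-loaded, so keep hold of it there: finish while still holding it at the mark, with the tub still against the posts and the other things on the table left where they are.

Things in the scene. Friction and masses are not known exactly. Their poses are not given: they have to be found in the camera images.
- gauge: Label gauge, fixed on the table: aluminium channel 250 x 44 mm, top at 110 mm, on a dark base plate, with a grey nose block at the front end and a low foot with two upright steel posts. Origin: on the table, on the centre line, 20 mm ahead of the channel's front end. x is the way the arm comes out (roughly from the robot's left to its right), z up; channel at x -270 to -20 mm.
- seat (a point): Spot on the table (height 0, unmarked) where the tub's middle is when the tub touches both posts: at x = 109 mm in the gauge's frame. The posts are 16 mm thick, 70 mm high, at gauge x = 60 mm, y = +40 and -40 mm.
- tub: Closed round white tub with a lid, 110 mm across (body 106 mm), 62 mm high, 0.28 to 0.56 kg, loose, at first on the robot's right. Origin: centre of its underside. Too wide to grip: push it from its side away from the gauge.
- lock (a joint): Travel of the lock button in m: 0 up (locked), 0.008 fully down; the arm comes free at about 0.006. About 4 N presses it, and it stays down when let go. While it is up the arm cannot be drawn out more than 2 mm.
- lock_top (a point): Centre of the top of the lock button: round, grey, 24 mm across, standing 11 mm out of the dark collar on the gauge's nose block, 134 mm above the table when up, at gauge x = -45 mm. Pressed straight down.
- boom (a joint): How far the telescoping arm is drawn out, in m: 0 home (at the start), 0.16 the end of its travel. A spring draws it home with 3 N at home to 5 N at full length, so it runs back if let go.
- grip: Hand grip of the telescoping arm: upright black block, 26 mm along the arm, 24 mm across it (y), 44 mm high, on the arm's front end (a bar 18 mm wide, 16 mm high). Origin: centre of its underside, 104 mm above the table, at gauge x = 20 mm when home; axes as the gauge's. Grip it across the arm from above. It moves along gauge x only and passes over the tub.
- pointer (a point): Tip of the arm's pointer: a thin black needle (3 mm wide) that sticks up at the arm's rear end and points sideways (gauge +y) over the white scale, 117 mm above the table; it moves with the arm along the gauge's x axis.
- mark: Index mark: small steel clip, 16 mm wide, 18 mm above the scale, on the outer edge of the white scale (lines every 10 mm, longer every 50), its 3 mm wide tongue pointing at the arm's pointer. Origin: tip of the tongue on the scale's top, 112 mm above the table; axes as the gauge's. Fixed for the run, 70 to 140 mm along gauge x ahead of the pointer's start: the arm is drawn out by that much.
- label_roll: Bystander: white paper label roll, a ring 90 mm across and 50 mm high, standing on its flat side, beyond the tub's path; origin: centre of its underside.
- jar: Bystander: small clear jar with steel cap, 56 mm across, 65 mm high, beyond the tub's path; origin: centre of its underside.
- bottle: Bystander: upright green bottle, 68 mm across, 160 mm high, near left; origin: centre of its underside.
- trays: Bystander: stack of white rectangular trays, 145 x 195 x 50 mm, near right; origin: centre of its underside.
- pen: Bystander: black marker pen, 14 mm thick, 130 mm long, lying beyond the tub; origin: under its middle.
- scoop: Bystander: steel long-handled spoon, 180 mm, lying near the robot; origin: under its middle.
- tape: Bystander: brown cardboard-coloured ring of tape, 96 mm across, 48 mm high, near the robot on its right; origin: centre of its underside.
- bowl: Bystander: steel bowl, 80 mm across, 40 mm high, near the robot; origin: centre of its underside.

How it is judged:
On the way, in this order (a step that is already met when the one before it is completed fails the run):
1. the tub stands against both posts (within 12 mm of the seat), the button still up and the arm still home (horizontal distance between tub and seat below 0.012 m and linear speed of tub below 0.02 m/s and value of joint lock below 0.003 m and value of joint boom below 0.005 m), for 0.2 s.
2. the lock button is pressed down while the arm is still home (value of joint lock above 0.0065 m and value of joint boom below 0.008 m), for 0.1 s.
At the end, for the whole second after the job is handed in: The arm stands still with its pointer within 6 mm of the index mark along the scale, the robot's fingers bear on the hand grip with at least 1.5 N, the lock button is down, and the tub stands flat, within 12 mm of the spot where it touches both posts (x of pointer in the frame of mark between -0.006 and 0.006 m and velocity of joint boom between -0.01 and 0.01 m/s and contact force between the fingers and grip above 1.5 N and value of joint lock above 0.006 m and horizontal distance between tub and seat below 0.012 m and angle between tub's own z axis and vertical below 0.1 rad and linear speed of tub below 0.02 m/s); the arm keeps its last pose, push and grip.
It fails at once if the tub is lifted more than 20 mm or tipped more than 0.3 rad (height (world z) of tub above 0.02 m or angle between tub's own z axis and vertical above 0.3 rad).
It fails at once if a bystander is moved more than 40 mm (distance of any of label_roll, jar, bottle, trays, pen, scoop, tape, bowl from where it was at the start of the episode above 0.04 m).
It also fails if it takes over 64 s, if anything falls off the work surface, if the arm or the gripper's body presses on something with over 40 N, if the wrist force passes 120 N, or if a joint passes its speed limit or range.

ROBOT

A 6-joint arm with a two-finger parallel gripper is mounted at the origin on the work surface. World frame = base frame: x ahead of the robot, y to its left, z up, the work surface at z = 0. Lengths are in m, angles in rad, forces in N, time in s.
With the tool pointing down it reaches from about 0.35 to 0.975 m from the base axis. Payload 4.9 kg.
Tool frame: the origin (TCP) lies between the finger pads; the fingertips stand 22 mm ahead of it and the grasp point (between the pads) lies 3 mm ahead of it; z points along the fingers, y is the line along which they close (so a half turn about z gives the same grasp; the last joint's range is limited). The gripper opens to 85 mm and grips with 20 to 120 N. Pads are 22 mm wide; open, the fingers measure 114 mm over their backs; the gripper's body (76 mm by 85 mm) begins 54 mm behind the grasp point. The pads swing forward as they close: fully open they stand 13 mm farther back than shut.
Start: joints at [-1.392, 0.053, 1.613, -0, 1.476, -0.119], TCP at [0.183, -0.597, 0.253] pointing down, gripper open.
Joint ranges: [-3.01, 3.01], [-1.01, 2.22], [0.06, 2.58], [-1.02, 4.17], [0.09, 2.62], [-3.14, 3.14]. Speed limits (rad/s): [2.57, 2.57, 3.14, 3.14, 3.14, 3.14].

INTERFACE

Orientations are given as a unit quaternion [w, x, y, z].
In Python, from plant import state, grab_frame, get_calibration, job_done, recognise, regions_of gives the robot as it stands.
- The arm moves only by the tool apply_moves, never from a script. Its argument "targets" is a list of rows, each an object with "translation": the shift along the tool's x, y, z normalised to -1 to 1, where 1 is 100 mm, a list of three; "twist": the turn about the tool's z normalised to -1 to 1, where 1 is 0.1 rad; "hand": the opening, from 0 (shut) to 1 (fully open). A call has 1 to 8 rows; each row shifts and turns the commanded pose from where the row before left it, along the tool's axes as they then stand; what a row does not reach is not made up. A row lasts 1/10 s, in which the tool goes at most 50 mm and 8.59 degrees, less where a joint would pass 70% of its speed; a pose out of reach is approached as far as the arm can. A call with a number of a shift or a turn outside -1 to 1 is refused whole. A call with a gripper value outside its range is refused whole. The fingers move at their own pace and stop on an object; the grip force is fixed at half the most. Time passes only in rows, so rows that do not move let the fingers close. It gives the time, the measured TCP pose, the force, the opening and the grip force at its end, in the units of the state.
- state(): the state, without advancing time (a new reading comes with each control period).
- grab_frame(name): name is "side" or "top" or "wrist"; returns the picture (420x560x3 uint8, red, green, blue); there is no depth.
- get_calibration(name): a dict with "camera_matrix" (3x3 intrinsics, pixels), "pose" (4x4, takes a point from camera to world coordinates). Camera axes: x right, y up, looking along -z (the intrinsics and any distortion apply to the point x, -y, -z); pixel columns grow to the right and rows downward; lengths in m; the calibration is good to about 2 mm. A picture is of the moment at which its call begins: read the wrist's pose just before it. get_calibration takes no time and is no camera call; for the wrist camera it gives the pose at the moment of the call.
- job_done(): hands the job in; it is judged then, once.
Trained networks look in the newest picture that a camera, given by its name, has taken for a name from the list of things; names that differ only in an ending like _2 or _b are one class to them, and where a whole thing is asked for, a point or a joint stands for the part that bears it (a point fixed in the world has none). Each returns a list of dicts, best first, with "score" (0 to 1); they miss things now and then, are a little off and sometimes report something else, mostly with a low value. They report only what shows in the picture. A call takes as long as a camera call.
- recognise(camera, query): "point" ([x, y, z] in m, in world coordinates, good to about 4 mm: the middle of the surface that is visible of it).
- regions_of(camera, query): "pixels" (420x560 bool, what is visible of it).
The state is a dict: "time": time; "joint_pos": joint angles; "joint_vel": joint speeds; "joint_efforts": joint torques, N m; "tool_pos": TCP position; "tool_rot": TCP orientation; "contact_force": force on the tool from outside, world axes, zero at the start; "ft_torque": the same for the moment, N m; "gripper_width": opening from 0.0 (shut) to 1.0 (fully open); "grasp_force": force on a finger pad.
Only numpy, scipy, OpenCV 4.12 (cv2) and the standard library are available. Lean on these libraries where they do the work, as an engineer would, in place of code of your own. Each camera call takes 0.05 s, during which the arm holds its last target. There are 200 camera calls.

## Working session

There is one attempt and no reset: what is moved stays moved. The work goes in short steps, Python scripts to look and compute and a tool call to move; the robot and the scene stay as the last step left them, time stands still between calls to the robot, and variables do not carry over. Pictures are saved under pics/ and viewed, at most 10 in all, crops included, and the job is handed in when it is done.

Besides the shell and the picture viewer there is one more tool, called after "Emit:" as a command line: name --argument value ..., lists and objects as JSON in quotes. apply_moves: Moves the arm, as the interface text tells. Its arguments: {"type":"object","properties":{"targets":{"type":"array"}},"required":["targets"]}

```bash
mkdir -p pics; ls; cat > h.py <<'E'
from plant import *
import numpy as np, cv2
def save(cam,name):
    im=grab_frame(cam); cv2.imwrite('pics/'+name,cv2.cvtColor(im,cv2.COLOR_RGB2BGR)); return im
def ray(cam,u,v,z,cal=None):
    c=cal or get_calibration(cam); K=np.array(c['camera_matrix']);P=np.array(c['pose'])
    d=np.linalg.inv(K)@[u,v,1]; d=P[:3,:3]@[d[0],-d[1],-d[2]]; o=P[:3,3]
    return o+d*(z-o[2])/d[2]
E
python3 - <<'E'
from h import *
for c in ['top','side']:
    save(c,c+'1.png')
    cal=get_calibration(c);print(c,{k:(np.round(v,3).tolist() if not isinstance(v,str) else v) for k,v in cal.items()})
    for q in ['tub','gauge','lock_top','grip','pointer','mark','tape','trays','bowl','scoop','bottle','jar','label_roll','pen']:
        r=recognise(c,q); print(q,[(np.round(x['point'],3).tolist(),round(x['score'],2)) for x in r[:2]])
print(state())
E
```

```text
pics
top {'camera_matrix': [[517.128, 0.0, 281.649], [0.0, 517.128, 214.77], [0.0, 0.0, 1.0]], 'pose': [[-0.022, 0.998, -0.063, 0.451], [-1.0, -0.021, 0.011, 0.002], [0.01, 0.063, 0.998, 1.444], [0.0, 0.0, 0.0, 1.0]]}
tub [([0.576, -0.176, 0.063], 0.78)]
gauge [([0.563, 0.288, 0.081], 0.91)]
lock_top [([0.553, 0.218, 0.132], 0.62)]
grip [([0.568, 0.309, 0.107], 0.69), ([0.716, -0.277, 0.016], 0.56)]
pointer [([0.572, 0.308, 0.101], 0.87)]
mark [([0.57, 0.31, 0.106], 0.74), ([0.342, 0.349, 0.11], 0.43)]
tape [([0.356, -0.255, 0.047], 0.65)]
trays [([0.351, -0.459, 0.046], 0.7)]
bowl [([0.402, -0.134, 0.021], 0.98)]
scoop [([0.388, 0.19, 0.012], 0.8), ([0.553, 0.223, 0.133], 0.25)]
bottle [([0.34, 0.35, 0.11], 0.65)]
jar [([0.77, -0.144, 0.062], 0.68)]
label_roll [([0.748, 0.009, 0.048], 0.9)]
pen [([0.719, -0.276, 0.016], 0.77), ([0.389, 0.19, 0.014], 0.67)]
side {'camera_matrix': [[456.701, 0.0, 280.096], [0.0, 456.701, 209.748], [0.0, 0.0, 1.0]], 'pose': [[0.74, 0.35, -0.574, -0.294], [-0.672, 0.4, -0.623, -0.925], [0.011, 0.847, 0.531, 0.911], [0.0, 0.0, 0.0, 1.0]]}
tub [([0.534, -
[... 397 characters left out ...]
nt_pos': array([-1.39203356e+00,  5.27090506e-02,  1.61288881e+00, -3.27427097e-05,
        1.47600111e+00, -1.19015039e-01]), 'joint_vel': array([ 0.00161527, -0.00053816,  0.00115751, -0.00108549, -0.00045587,
       -0.00116688]), 'joint_efforts': array([-8.07986162e-04, -3.93675005e+01, -3.70449185e+01, -1.98596781e-04,
        5.82438151e-04, -1.16888771e-05]), 'tool_pos': array([ 0.18335344, -0.59748432,  0.25330465]), 'tool_rot': array([-2.66748357e-06,  9.88936278e-01,  1.48340952e-01, -1.63848344e-05]), 'contact_force': array([-0.34738955, -0.38016988,  0.91280545]), 'ft_torque': array([-0.01025718,  0.00820605, -0.05248701]), 'grasp_force': 0.0, 'gripper_width': 1.0049898159468666}
```

View pics/top1.png

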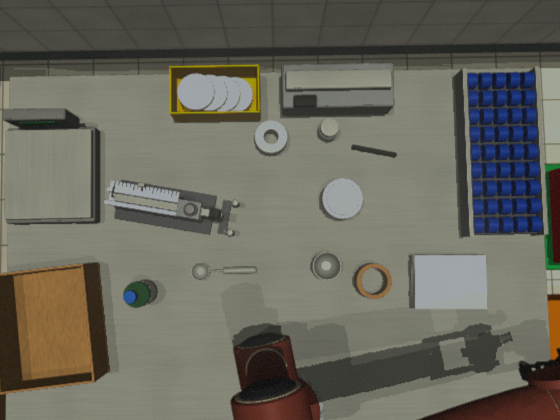

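View pics/side1.png

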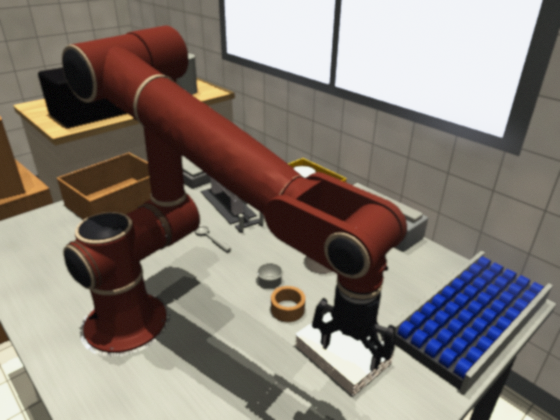

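The top view shows the gauge at (107–220, 180–230) px, its posts at about (236,203) and (230,233), the lock at (190,208) and the tub at (342,198). The side view is mostly blocked by the arm. I'll enlarge the gauge.

```bash
python3 - <<'E'
from h import *
im=cv2.imread('pics/top1.png')[165:250,95:255]
cv2.imwrite('pics/crop1.png',cv2.resize(im,None,fx=5,fy=5,interpolation=cv2.INTER_CUBIC))
grab_frame('top')
r=regions_of('top','tub')[0]['pixels']; v,u=np.nonzero(r); print(u.min(),u.max(),v.min(),v.max(), ray('top',u.mean(),v.mean(),.062))
E
```

```text
321 362 177 218 [ 0.5804642  -0.17491286  0.062     ]
```

View pics/crop1.png

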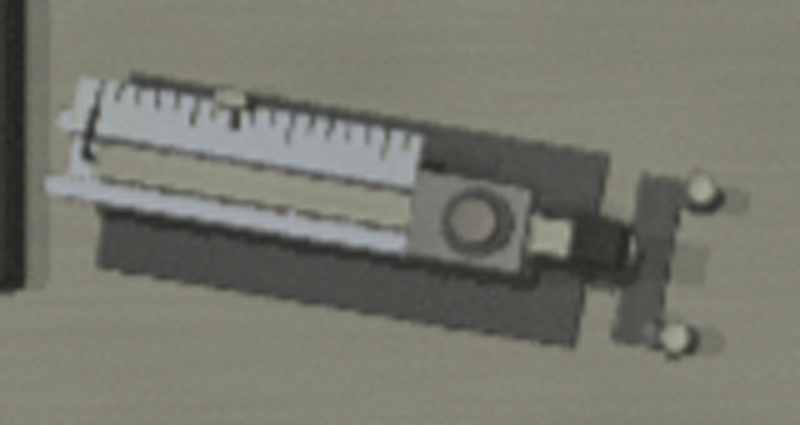

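The crop shows post tops at (704,188) and (677,338), the lock at (472,220), the grip at (602,245), the pointer near (92,125) and the mark tongue at (236,122).

```bash
python3 - <<'E'
from h import *
f=lambda x,y,z: ray('top',95-.4+x/5,165-.4+y/5,z)
pts=dict(p1=(704,188,.07),p2=(677,338,.07),lock=(472,220,.134),grip=(602,243,.148),ptr=(92,125,.117),mark=(236,122,.112))
P={k:f(*v) for k,v in pts.items()}
for k in P: print(k,P[k].round(4))
# fit gauge frame from posts, lock, grip
from scipy.optimize import least_squares
M=dict(p1=(.06,.04),p2=(.06,-.04),lock=(-.045,0),grip=(.02,0))
def res(q):
    R=np.array([[np.cos(q[2]),-np.sin(q[2])],[np.sin(q[2]),np.cos(q[2])]])
    return np.concatenate([q[:2]+R@M[k]-P[k][:2] for k in M])
s=least_squares(res,[.55,.2,-1.7]); q=s.x; print(q, s.fun.round(4))
R=np.array([[np.cos(q[2]),-np.sin(q[2])],[np.sin(q[2]),np.cos(q[2])]])
print('seat',q[:2]+R@[.109,0]); 
for k in P: print(k,R.T@(P[k][:2]-q[:2]))
print('tub g',R.T@(np.array([.5795,-.175])-q[:2]),R)
print('ang x',np.degrees(np.arctan2(R[1,0],R[0,0])))
E
```

```text
p1 [0.5738 0.1091 0.07  ]
p2 [0.4942 0.1248 0.07  ]
lock [0.5544 0.222  0.134 ]
grip [0.5403 0.1547 0.148 ]
ptr [0.6089 0.4194 0.117 ]
mark [0.6095 0.3468 0.112 ]
[ 0.54520823  0.17596013 -1.76236866] [-0.0008  0.0003  0.0003 -0.0001 -0.0006 -0.0019  0.0011  0.0017]
seat [0.52445433 0.06895417]
p1 [0.06013547 0.04083866]
p2 [ 0.05993985 -0.04028743]
lock [-0.0469281   0.00021879]
grip [ 0.02185277 -0.00077002]
ptr [-0.25107286  0.01614193]
mark [-0.17994863  0.0305394 ]
tub g [0.33801044 0.1004882 ] [[-0.1904027   0.98170607]
 [-0.98170607 -0.1904027 ]]
ang x -100.9762861614893
```

Emit:
apply_moves --targets '[{"translation": [0.41,-0.148,0],"twist": 0,"hand": 0.8},{"translation": [0.41,-0.148,0],"twist": 0,"hand": 0.8},{"translation": [0.41,-0.148,0],"twist": 0,"hand": 0.8},{"translation": [0.41,-0.148,0],"twist": 0,"hand": 0.8},{"translation": [0.41,-0.148,0],"twist": 0,"hand": 0.8},{"translation": [0.41,-0.148,0],"twist": 0,"hand": 0.8},{"translation": [0.41,-0.148,0],"twist": 0,"hand": 0.8},{"translation": [0.41,-0.148,0],"twist": 0,"hand": 0.8}]'

```text
time: 2.4
tool_pos: [0.4635, -0.3868, 0.2535]
tool_rot: [0.0, 0.989, 0.148, 0.0]
contact_force: [0.6, -0.2, 0.2]
gripper_width: 0.803
grasp_force: 0.0
```

Emit:
apply_moves --targets '[{"translation": [0.41,-0.148,0],"twist": 0,"hand": 0.8},{"translation": [0.41,-0.148,0],"twist": 0,"hand": 0.8},{"translation": [0.41,-0.148,0],"twist": 0,"hand": 0.8},{"translation": [0.41,-0.148,0],"twist": 0,"hand": 0.8},{"translation": [0,0,0],"twist": -1,"hand": 0.8},{"translation": [0,0,0],"twist": -1,"hand": 0.8},{"translation": [0,0,0],"twist": -1,"hand": 0.8},{"translation": [0,0,0],"twist": -1,"hand": 0.8}]'

```text
time: 3.2
tool_pos: [0.6018, -0.2831, 0.2532]
tool_rot: [-0.0, 0.939, 0.344, -0.0]
contact_force: [0.8, -0.6, 0.2]
gripper_width: 0.8
grasp_force: 0.0
```

Emit:
apply_moves --targets '[{"translation": [0,0,0],"twist": -1,"hand": 0.8},{"translation": [0,0,0],"twist": -1,"hand": 0.8},{"translation": [0,0,0],"twist": -1,"hand": 0.8},{"translation": [0,0,0],"twist": -1,"hand": 0.8},{"translation": [0,0,0],"twist": -1,"hand": 0.8},{"translation": [0,0,0],"twist": -1,"hand": 0.8},{"translation": [0,0,0],"twist": -1,"hand": 0.8},{"translation": [0,0,0],"twist": -1,"hand": 0.8}]'

```text
time: 4.0
tool_pos: [0.6016, -0.2833, 0.2533]
tool_rot: [-0.0, 0.731, 0.682, -0.0]
contact_force: [-0.8, -0.4, 0.0]
gripper_width: 0.802
grasp_force: 0.0
```

Emit:
apply_moves --targets '[{"translation": [0,0,0],"twist": -1,"hand": 0.8},{"translation": [0,0,0],"twist": -1,"hand": 0.8},{"translation": [0,0,0],"twist": -0.95,"hand": 0.8},{"translation": [0,0,0],"twist": 0,"hand": 0.8}]'

```text
time: 4.4
tool_pos: [0.6016, -0.2833, 0.2532]
tool_rot: [-0.0, 0.624, 0.781, -0.0]
contact_force: [-1.0, -0.8, 0.4]
gripper_width: 0.8
grasp_force: 0.0
```

Emit:
apply_moves --targets '[{"translation": [0,0,0.45],"twist": 0,"hand": 0.8},{"translation": [0,0,0.45],"twist": 0,"hand": 0.8},{"translation": [0,0,0.45],"twist": 0,"hand": 0.8},{"translation": [0,0,0.45],"twist": 0,"hand": 0.8},{"translation": [0,0,0.39],"twist": 0,"hand": 0.8},{"translation": [0,0,0],"twist": 0,"hand": 0.8}]'

```text
time: 5.0
tool_pos: [0.5968, -0.2805, 0.0267]
tool_rot: [-0.007, 0.625, 0.78, -0.001]
contact_force: [-1.3, 0.3, -1.2]
gripper_width: 0.797
grasp_force: 0.0
```

```bash
python3 - <<'E'
from h import *
s=state(); print(s['tool_pos'],s['tool_rot'],s['contact_force'])
im=save('top','top2.png')
r=regions_of('top','tub')[0]['pixels']; v,u=np.nonzero(r); print(u.min(),u.max(),v.min(),v.max())
cv2.imwrite('pics/crop2.png',cv2.resize(cv2.cvtColor(im,cv2.COLOR_RGB2BGR)[110:260,180:440],None,fx=3,fy=3))
E
```

```text
[ 0.5968244  -0.2804541   0.02667653] [-0.00688085  0.6251537   0.78047086 -0.00086236] [-1.34119353  0.26147348 -1.16178644]
321 361 178 218
```

View pics/crop2.png

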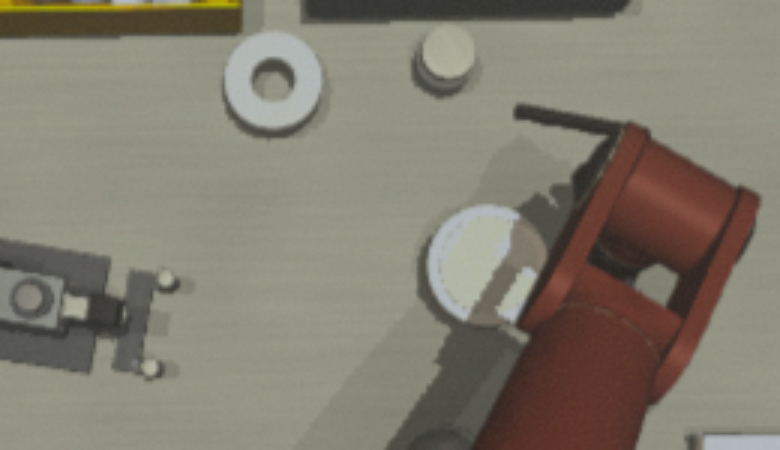

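The tub is clear of the gripper, at crop (487,265), and the gripper stands behind it. Pushing now.

Emit:
apply_moves --targets '[{"translation": [0.2,0.03,0],"twist": 0,"hand": 0.8},{"translation": [0.2,0.03,0],"twist": 0,"hand": 0.8},{"translation": [0.1,0,0],"twist": 0,"hand": 0.8},{"translation": [0.1,0,0],"twist": 0,"hand": 0.8},{"translation": [0.15,0,0],"twist": 0,"hand": 0.8},{"translation": [0.15,0,0],"twist": 0,"hand": 0.8},{"translation": [0.15,0,0],"twist": 0,"hand": 0.8},{"translation": [0.15,0,0],"twist": 0,"hand": 0.8}]'

```text
time: 5.9
tool_pos: [0.5821, -0.165, 0.036]
tool_rot: [0.002, 0.625, 0.781, 0.0]
contact_force: [2.2, -5.1, 3.8]
gripper_width: 0.802
grasp_force: 3.1
```

Emit:
apply_moves --targets '[{"translation": [0.15,0,0],"twist": 0,"hand": 0.8},{"translation": [0.15,0,0],"twist": 0,"hand": 0.8},{"translation": [0.15,0,0],"twist": 0,"hand": 0.8},{"translation": [0.15,0,0],"twist": 0,"hand": 0.8},{"translation": [0.15,0,0],"twist": 0,"hand": 0.8},{"translation": [0.15,0,0],"twist": 0,"hand": 0.8},{"translation": [0.1,0,0],"twist": 0,"hand": 0.8},{"translation": [0,0,0],"twist": 0,"hand": 0.8}]'

```text
time: 6.7
tool_pos: [0.559, -0.0658, 0.0347]
tool_rot: [0.0, 0.624, 0.781, 0.001]
contact_force: [2.1, 0.2, 0.9]
gripper_width: 0.803
grasp_force: 0.7
```

```bash
python3 - <<'E'
from h import *
s=state(); print(s['tool_pos'],s['tool_rot'],s['contact_force'])
im=save('top','top3.png')
r=regions_of('top','tub')
for x in r[:2]:
  v,u=np.nonzero(x['pixels']); print(x['score'],u.min(),u.max(),v.min(),v.max())
cv2.imwrite('pics/crop3.png',cv2.resize(cv2.cvtColor(im,cv2.COLOR_RGB2BGR)[130:280,180:400],None,fx=3,fy=3))
E
```

```text
[ 0.55898761 -0.06584353  0.03465874] [6.25859787e-05 6.24097917e-01 7.81345842e-01 6.78481135e-04] [2.13315477 0.19839212 0.94652062]
0.86 262 298 193 228
```

View pics/crop3.png

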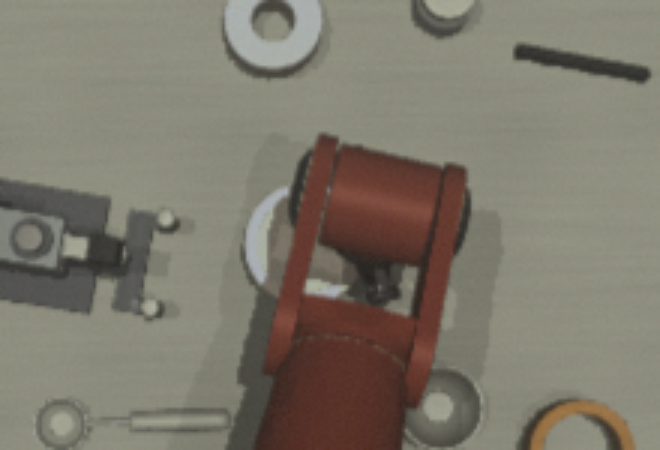

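The tub's left edge is at crop x 246, so it is still cradled and on course, about 85 mm short of the seat.

Emit:
apply_moves --targets '[{"translation": [0.15,-0.01,0],"twist": 0,"hand": 0.8},{"translation": [0.15,-0.01,0],"twist": 0,"hand": 0.8},{"translation": [0.15,-0.01,0],"twist": 0,"hand": 0.8},{"translation": [0.1,-0.01,0],"twist": 0,"hand": 0.8},{"translation": [0.1,0,0],"twist": 0,"hand": 0.8},{"translation": [0.05,0,0],"twist": 0,"hand": 0.8},{"translation": [0.05,0,0],"twist": 0,"hand": 0.8},{"translation": [0,0,0],"twist": 0,"hand": 0.8}]'

```text
time: 7.6
tool_pos: [0.5381, 0.0057, 0.034]
tool_rot: [-0.001, 0.624, 0.781, 0.0]
contact_force: [-0.3, -0.0, -0.2]
gripper_width: 0.804
grasp_force: 0.0
```

Emit:
apply_moves --targets '[{"translation": [0.03,0,0],"twist": 0,"hand": 0.8},{"translation": [0.03,0,0],"twist": 0,"hand": 0.8},{"translation": [0,0,0],"twist": 0,"hand": 0.8}]'

```text
time: 7.9
tool_pos: [0.5372, 0.011, 0.0342]
tool_rot: [-0.0, 0.624, 0.781, 0.0]
contact_force: [-0.0, -0.6, -0.7]
gripper_width: 0.8
grasp_force: 0.5
```

Emit:
apply_moves --targets '[{"translation": [0.03,0,0],"twist": 0,"hand": 0.8},{"translation": [0,0,0],"twist": 0,"hand": 0.8}]'

```text
time: 8.1
tool_pos: [0.5365, 0.0139, 0.0342]
tool_rot: [-0.0, 0.624, 0.781, 0.0]
contact_force: [-0.1, -1.7, -0.7]
gripper_width: 0.801
grasp_force: 0.6
```

Emit:
apply_moves --targets '[{"translation": [0.02,0,0],"twist": 0,"hand": 0.8},{"translation": [0,0,0],"twist": 0,"hand": 0.8}]'

```text
time: 8.3
tool_pos: [0.5361, 0.0158, 0.0342]
tool_rot: [-0.0, 0.624, 0.781, 0.0]
contact_force: [0.2, -1.1, -0.9]
gripper_width: 0.801
grasp_force: 0.7
```

Emit:
apply_moves --targets '[{"translation": [0.02,0,0],"twist": 0,"hand": 0.8},{"translation": [0,0,0],"twist": 0,"hand": 0.8}]'

```text
time: 8.5
tool_pos: [0.5357, 0.0177, 0.0343]
tool_rot: [-0.0, 0.624, 0.781, 0.0]
contact_force: [0.4, -0.5, -1.3]
gripper_width: 0.801
grasp_force: 0.8
```

Still sliding with little force, so I'll continue until it meets the posts.

Emit:
apply_moves --targets '[{"translation": [0.02,0,0],"twist": 0,"hand": 0.8},{"translation": [0,0,0],"twist": 0,"hand": 0.8}]'

```text
time: 8.7
tool_pos: [0.5355, 0.0187, 0.0343]
tool_rot: [0.001, 0.624, 0.781, -0.001]
contact_force: [0.3, -6.6, -2.5]
gripper_width: 0.798
grasp_force: 2.8
```

Emit:
apply_moves --targets '[{"translation": [0.02,0,0],"twist": 0,"hand": 0.8},{"translation": [0,0,0],"twist": 0,"hand": 0.8}]'

```text
time: 8.9
tool_pos: [0.5354, 0.0192, 0.0345]
tool_rot: [0.002, 0.624, 0.781, -0.002]
contact_force: [1.4, -12.1, -2.5]
gripper_width: 0.8
grasp_force: 5.7
```

```bash
python3 - <<'E'
from h import *
im=save('top','top4.png')
for x in regions_of('top','tub')[:2]:
  v,u=np.nonzero(x['pixels']); print(x['score'],u.min(),u.max(),v.min(),v.max())
cv2.imwrite('pics/crop4.png',cv2.resize(cv2.cvtColor(im,cv2.COLOR_RGB2BGR)[150:250,200:320],None,fx=5,fy=5))
cal=get_calibration('top');K=np.array(cal['camera_matrix']);P=np.array(cal['pose'])
a=np.linspace(0,6.28,60); p=np.c_[.5245+.055*np.cos(a),.069+.055*np.sin(a),0*a+.06]
c=(p-P[:3,3])@P[:3,:3]; uv=c*[1,-1,-1]@K.T; uv=uv[:,:2]/uv[:,2:]; print(uv.min(0),uv.max(0))
E
```

```text
0.82 230 266 207 240
0.38 112 222 193 218
[230.46635244 200.11027336] [271.53317684 241.10699633]
```

View pics/crop4.png

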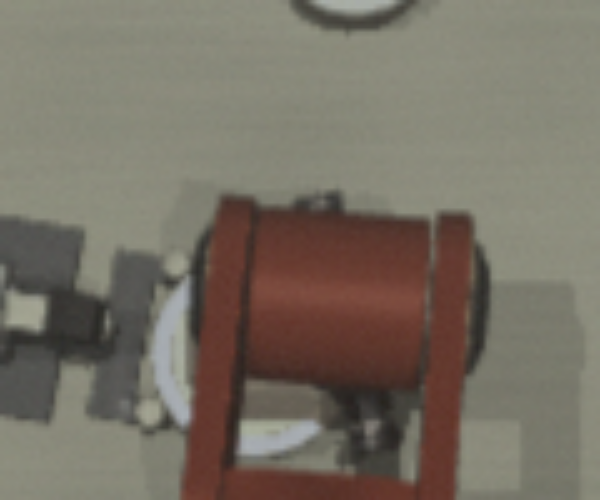

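The tub is seated: its left edge is at u=230 and its bottom at v=240, against predictions of 230 and 241, with 12 N at the stop. Backing off, rising and turning to the gauge axes.

Emit:
apply_moves --targets '[{"translation": [-0.1,0,0],"twist": 0,"hand": 0.8},{"translation": [-0.4,0,0],"twist": 0,"hand": 0.8},{"translation": [-0.4,0,0],"twist": 0,"hand": 0.8},{"translation": [0,0,-0.4],"twist": 1,"hand": 0.4},{"translation": [0,0,-0.45],"twist": 1,"hand": 0},{"translation": [0,0,-0.45],"twist": 1,"hand": 0},{"translation": [0,0,-0.45],"twist": 1,"hand": 0},{"translation": [0,0,-0.45],"twist": 0.15,"hand": 0}]'

```text
time: 9.8
tool_pos: [0.5544, -0.066, 0.2564]
tool_rot: [-0.0, 0.773, 0.635, 0.001]
contact_force: [0.2, -0.4, 0.1]
gripper_width: 0.002
grasp_force: 0.0
```

Emit:
apply_moves --targets '[{"translation": [0,0,-0.4],"twist": 0,"hand": 0},{"translation": [0,0,0],"twist": 0,"hand": 0}]'

```text
time: 10.0
tool_pos: [0.5576, -0.0667, 0.303]
tool_rot: [0.005, 0.772, 0.636, 0.004]
contact_force: [0.4, 0.1, 0.7]
gripper_width: -0.001
grasp_force: 0.0
```

```bash
cat >> h.py <<'E'
q=np.array([0.54520823,0.17596013,-1.76236866])
R=np.array([[np.cos(q[2]),-np.sin(q[2])],[np.sin(q[2]),np.cos(q[2])]])
def g2w(x,y): return q[:2]+R@[x,y]
def w2g(p): return R.T@(np.array(p)[:2]-q[:2])
def delta(target):
    s=state(); w,x,y,z=s['tool_rot']; a=2*np.arctan2(y,x); d=np.array(target)-s['tool_pos']
    print('pos',s['tool_pos'].round(4),'ang',np.degrees(a).round(2),'want',np.degrees(q[2])%360-180,'F',s['contact_force'].round(1))
    print('tool delta(100mm)',(np.array([d[0]*np.cos(a)+d[1]*np.sin(a), d[0]*np.sin(a)-d[1]*np.cos(a), -d[2]])*10).round(3))
E
python3 - <<'E'
from h import *
delta([*g2w(-.045,0),.25])
E
```

```text
pos [ 0.5576 -0.0667  0.303 ] ang 78.96 want 79.02371383587365 F [0.4 0.1 0.7]
tool delta(100mm) [ 2.808 -0.586  0.53 ]
```

Emit:
apply_moves --targets '[{"translation": [0.4,-0.084,0],"twist": 0,"hand": 0},{"translation": [0.4,-0.084,0],"twist": 0,"hand": 0},{"translation": [0.4,-0.084,0],"twist": 0,"hand": 0},{"translation": [0.4,-0.084,0],"twist": 0,"hand": 0},{"translation": [0.4,-0.084,0],"twist": 0,"hand": 0},{"translation": [0.4,-0.084,0],"twist": 0,"hand": 0},{"translation": [0.4,-0.084,0],"twist": 0,"hand": 0},{"translation": [0,0,0],"twist": 0,"hand": 0}]'

```text
time: 10.8
tool_pos: [0.5495, 0.2239, 0.2933]
tool_rot: [-0.001, 0.77, 0.638, -0.0]
contact_force: [-1.0, -0.2, -0.2]
gripper_width: -0.0
grasp_force: 0.0
```

```bash
python3 - <<'E'
from h import *
import pickle
state(); cal=get_calibration('wrist'); pickle.dump(cal,open('w1.pkl','wb'))
save('wrist','w1.png')
for n in ['lock_top','grip','pointer','mark']:
    r=recognise('wrist',n); print(n,[(np.round(x['point'],3).tolist(),w2g(x['point']).round(3),round(x['score'],2)) for x in r[:2]])
delta([*g2w(-.045,0),.165])
E
```

```text
lock_top [([0.55, 0.219, 0.133], array([-0.043, -0.004]), 0.95)]
grip [([0.567, 0.297, 0.106], array([-0.123, -0.001]), 0.9), ([0.555, 0.224, 0.133], array([-0.049,  0.   ]), 0.18)]
pointer [([0.566, 0.299, 0.106], array([-0.124, -0.003]), 0.8)]
mark [([0.565, 0.301, 0.106], array([-0.127, -0.004]), 0.72), ([0.613, 0.348, 0.129], array([-0.181,  0.034]), 0.59)]
pos [0.5507 0.2187 0.294 ] ang 78.87 want 79.02371383587365 F [-0.1 -0.4 -0.8]
tool delta(100mm) [0.02  0.027 1.29 ]
```

View pics/w1.png

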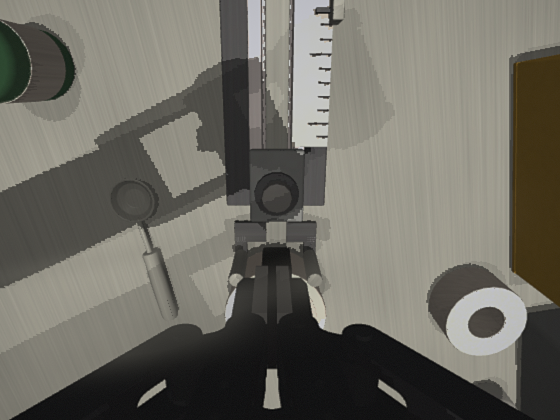

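The wrist view shows the lock top at (277,193), the mark tongue at (319,11) on the scale and the tub against the posts.

```bash
python3 - <<'E'
from h import *
import pickle
c=pickle.load(open('w1.pkl','rb'))
for u,v,z in [(277,193,.134),(315,11,.112)]:
    p=ray('wrist',u,v,z,c); print(p.round(4),w2g(p).round(4))
p=ray('wrist',277,193,.134,c); delta([p[0],p[1],.165])
E
```

```text
[0.5529 0.2268 0.134 ] [-0.0514 -0.0021]
[0.6035 0.3488 0.112 ] [-0.1807  0.0243]
pos [0.5507 0.2187 0.294 ] ang 78.87 want 79.02371383587365 F [-0.1 -0.4 -0.8]
tool delta(100mm) [0.084 0.005 1.29 ]
```

Emit:
apply_moves --targets '[{"translation": [0.035,0.02,0.4],"twist": 0,"hand": 0},{"translation": [0,0,0.4],"twist": 0,"hand": 0},{"translation": [0,0,0.3],"twist": 0,"hand": 0},{"translation": [0,0,0.19],"twist": 0,"hand": 0},{"translation": [0,0,0],"twist": 0,"hand": 0},{"translation": [0,0,0],"twist": 0,"hand": 0},{"translation": [0,0,0],"twist": 0,"hand": 0}]'

```text
time: 11.75
tool_pos: [0.5546, 0.2226, 0.1675]
tool_rot: [0.001, 0.772, 0.635, 0.002]
contact_force: [0.6, -0.2, 0.0]
gripper_width: -0.004
grasp_force: 0.0
```

```bash
python3 - <<'E'
from h import *
delta([*g2w(-.046,-.001),.148])
E
```

```text
pos [0.5546 0.2226 0.1675] ang 78.89 want 79.02371383587365 F [ 0.6 -0.2  0. ]
tool delta(100mm) [-0.016 -0.013  0.195]
```

Emit:
apply_moves --targets '[{"translation": [-0.01,-0.01,0.08],"twist": 0,"hand": 0},{"translation": [0,0,0.06],"twist": 0,"hand": 0},{"translation": [0,0,0.03],"twist": 0,"hand": 0},{"translation": [0,0,0],"twist": 0,"hand": 0}]'

```text
time: 12.15
tool_pos: [0.5525, 0.2221, 0.1485]
tool_rot: [0.0, 0.772, 0.636, 0.0]
contact_force: [1.2, 0.6, 1.8]
gripper_width: -0.001
grasp_force: 1.0
```

Emit:
apply_moves --targets '[{"translation": [0,0,0.03],"twist": 0,"hand": 0},{"translation": [0,0,0],"twist": 0,"hand": 0}]'

```text
time: 12.35
tool_pos: [0.5528, 0.2222, 0.1479]
tool_rot: [0.0, 0.772, 0.636, 0.0]
contact_force: [-2.4, -0.8, 11.5]
gripper_width: 0.004
grasp_force: 5.5
```

Button down: 11 N against the hard stop at the expected height. Now to the grip.

Emit:
apply_moves --targets '[{"translation": [0,0,-0.1],"twist": 0,"hand": 0},{"translation": [0,0,-0.4],"twist": 0,"hand": 0},{"translation": [0,0,-0.3],"twist": 0,"hand": 0.5},{"translation": [-0.32,0,0],"twist": 0,"hand": 0.8},{"translation": [-0.33,0,0],"twist": 0,"hand": 0.8},{"translation": [0,0,0],"twist": 0,"hand": 0.8},{"translation": [0,0,0],"twist": 0,"hand": 0.8},{"translation": [0,0,0],"twist": 0,"hand": 0.8}]'

```text
time: 13.15
tool_pos: [0.5395, 0.1588, 0.2249]
tool_rot: [-0.0, 0.772, 0.636, -0.0]
contact_force: [-0.4, -0.3, 0.4]
gripper_width: 0.798
grasp_force: 0.0
```

```bash
python3 - <<'E'
from h import *
delta([*g2w(.020,-.0005),.132])
im=save('top','top5.png')
cv2.imwrite('pics/crop5.png',cv2.resize(cv2.cvtColor(im,cv2.COLOR_RGB2BGR)[170:250,95:255],None,fx=5,fy=5,interpolation=cv2.INTER_CUBIC))
E
```

```text
pos [0.5395 0.1588 0.2249] ang 78.97 want 79.02371383587365 F [-0.4 -0.3  0.4]
tool delta(100mm) [-0.02   0.019  0.929]
```

View pics/crop5.png

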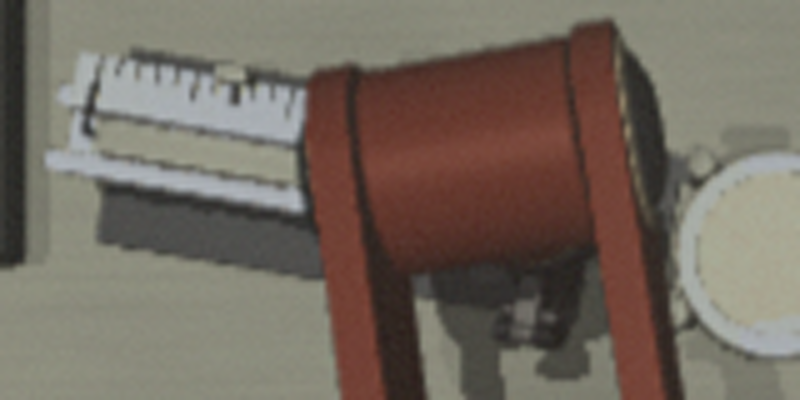

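The tub is still at the posts, and the pointer at (92,98) is home. Descending and gripping.

Emit:
apply_moves --targets '[{"translation": [-0.02,0.02,0.35],"twist": 0,"hand": 0.8},{"translation": [0,0,0.35],"twist": 0,"hand": 0.8},{"translation": [0,0,0.22],"twist": 0,"hand": 0.8},{"translation": [0,0,0],"twist": 0,"hand": 0.8},{"translation": [0,0,0],"twist": 0,"hand": 0.8},{"translation": [0,0,0],"twist": 0,"hand": 0.5},{"translation": [0,0,0],"twist": 0,"hand": 0.2},{"translation": [0,0,0],"twist": 0,"hand": 0}]'

```text
time: 14.0
tool_pos: [0.5409, 0.1564, 0.135]
tool_rot: [-0.001, 0.772, 0.636, -0.0]
contact_force: [-29.0, 3.4, 18.8]
gripper_width: 0.297
grasp_force: 13.2
```

Emit:
apply_moves --targets '[{"translation": [0,0,0],"twist": 0,"hand": 0},{"translation": [0,0,0],"twist": 0,"hand": 0},{"translation": [0,0,0],"twist": 0,"hand": 0},{"translation": [0,0,0],"twist": 0,"hand": 0}]'

```text
time: 14.4
tool_pos: [0.5401, 0.1565, 0.1351]
tool_rot: [-0.001, 0.772, 0.636, -0.001]
contact_force: [-9.7, 1.0, 8.7]
gripper_width: 0.275
grasp_force: 60.8
```

Emit:
apply_moves --targets '[{"translation": [-0.05,-0.01,-0.01],"twist": 0,"hand": 0},{"translation": [-0.1,0,0],"twist": 0,"hand": 0},{"translation": [-0.1,0,0],"twist": 0,"hand": 0},{"translation": [-0.1,0,0],"twist": 0,"hand": 0},{"translation": [-0.1,0,0],"twist": 0,"hand": 0},{"translation": [-0.1,0,0],"twist": 0,"hand": 0},{"translation": [-0.1,0,0],"twist": 0,"hand": 0},{"translation": [-0.03,0,0],"twist": 0,"hand": 0}]'

```text
time: 15.2
tool_pos: [0.5271, 0.0888, 0.1352]
tool_rot: [-0.0, 0.772, 0.635, 0.0]
contact_force: [-2.2, 4.3, 4.8]
gripper_width: 0.275
grasp_force: 60.5
```

Emit:
apply_moves --targets '[{"translation": [0,0,0],"twist": 0,"hand": 0},{"translation": [0,0,0],"twist": 0,"hand": 0},{"translation": [0,0,0],"twist": 0,"hand": 0}]'

```text
time: 15.5
tool_pos: [0.5273, 0.0895, 0.1352]
tool_rot: [-0.0, 0.772, 0.636, 0.0]
contact_force: [-2.3, 3.6, 5.1]
gripper_width: 0.273
grasp_force: 60.6
```

```bash
python3 - <<'E'
from h import *
s=state(); print(w2g(s['tool_pos']),s['contact_force'],s['grasp_force'])
im=save('top','top6.png')
a=cv2.cvtColor(im,cv2.COLOR_RGB2BGR)[175:225,95:175]
b=cv2.cvtColor(save('wrist','w2.png'),cv2.COLOR_RGB2BGR)[0:200,200:400]
cv2.imwrite('pics/crop6.png',np.vstack([cv2.resize(a,(480,300),interpolation=cv2.INTER_CUBIC),cv2.resize(b,(480,300),interpolation=cv2.INTER_AREA)]))
E
```

```text
[ 0.08831742 -0.00114578] [-2.25757294  3.55909136  5.14232276] 60.59430956840515
```

View pics/crop6.png

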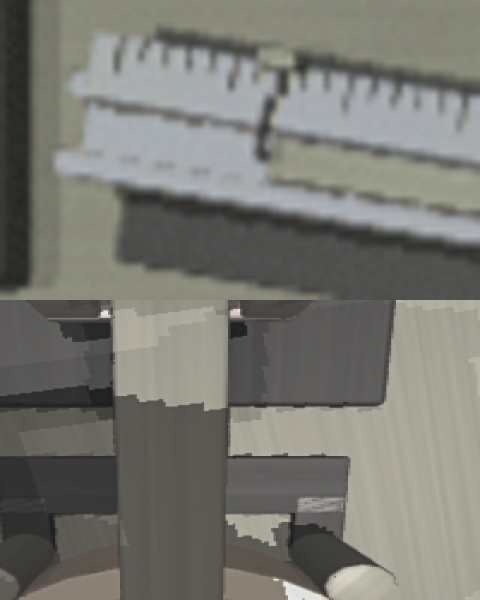

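The pointer runs from (263,150) to (270,100) and the tongue is at about (282,85) in the crop. That leaves about 3 mm, which agrees with the arm's travel (68.2 of 71.1 mm).

Emit:
apply_moves --targets '[{"translation": [-0.015,0,0],"twist": 0,"hand": 0},{"translation": [-0.015,0,0],"twist": 0,"hand": 0},{"translation": [0,0,0],"twist": 0,"hand": 0},{"translation": [0,0,0],"twist": 0,"hand": 0},{"translation": [0,0,0],"twist": 0,"hand": 0},{"translation": [0,0,0],"twist": 0,"hand": 0}]'

```text
time: 16.2
tool_pos: [0.5267, 0.0867, 0.1352]
tool_rot: [-0.0, 0.772, 0.636, 0.0]
contact_force: [-3.4, 4.6, 5.6]
gripper_width: 0.27
grasp_force: 60.6
```

```bash
python3 - <<'E'
from h import *
s=state(); print(w2g(s['tool_pos']),s['contact_force'],s['grasp_force'])
im=cv2.cvtColor(save('top','top7.png'),cv2.COLOR_RGB2BGR)
a=cv2.resize(im[177:207,125:160],None,fx=16,fy=16,interpolation=cv2.INTER_CUBIC)
b=cv2.resize(im[170:250,200:320],(560,480)[0:1]+(373,))[:, :240]
b=cv2.copyMakeBorder(b,0,a.shape[0]-b.shape[0],0,0,cv2.BORDER_CONSTANT)
cv2.imwrite('pics/crop7.png',np.hstack([a,b])); print(a.shape,b.shape)
E
```

```text
[ 0.09116105 -0.00116797] [-3.4474356   4.62014337  5.62334132] 60.593883991241455
(480, 560, 3) (480, 240, 3)
```

View pics/crop7.png

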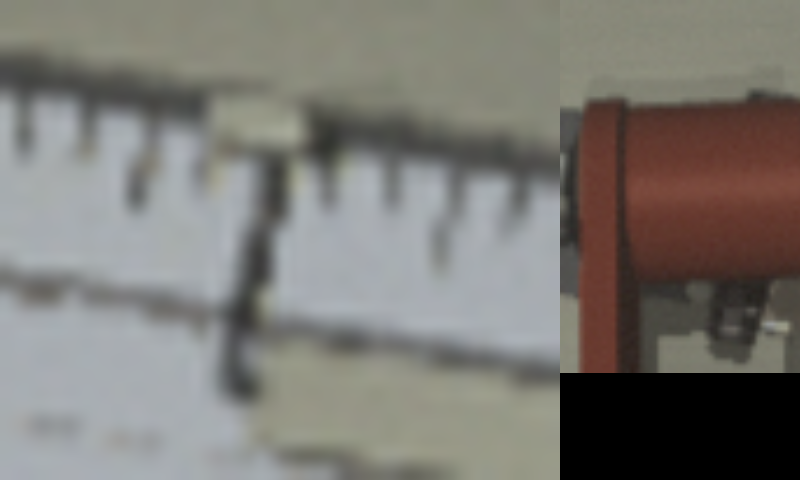

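The needle, from (238,390) to (262,230), runs straight on into the tongue at (272,175). It is aligned, and the grip holds at 60 N.

```bash
python3 -c "
from plant import *
print(job_done())"
```

```text
the job is handed in; nothing more can be done
None
```

I handed the job in at about 16 s with the tub against both posts, the lock button fully down and the arm gripped with its pointer lined up with the index mark. I last saw the tub at the posts just before gripping the arm, and the hand-in returned no verdict.

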